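# Locate a sample carrier and shut its dust flaps

### The arm

A 6-joint arm with a two-finger parallel gripper is mounted at the origin on the work surface. World frame = base frame: x ahead of the robot, y to its left, z up, the work surface at z = 0. Lengths are in mm, angles in rad, forces in N, time in s.
With the tool pointing down it reaches from about 375 to 900 mm from the base axis. Payload 3.1 kg.
Tool frame: the origin (TCP) lies between the finger pads; the fingertips stand 22 mm ahead of it and the grasp point (between the pads) lies 3 mm ahead of it (ctrl.tips_ahead is the distance from the TCP to the fingertips, in mm); z points along the fingers, y is the line along which they close (so a half turn about z gives the same grasp; the last joint's range is limited). The gripper opens to 85 mm and grips with 20 to 120 N. Pads are 22 mm wide; open, the fingers measure 114 mm over their backs; the gripper's body (76 mm by 85 mm) begins 54 mm behind the grasp point. The pads swing forward as they close: fully open they stand 13 mm farther back than shut.
Start: joints at [0.952, 0.527, 1.433, -0, 1.181, -0.178], TCP at [266.622, 565.251, 227.61] pointing down, gripper open.
Joint ranges: [-3.08, 3.08], [-0.75, 2.2], [0.22, 2.44], [-1.43, 4.57], [0, 2.65], [-2.85, 2.85]. Speed limits (rad/s): [2.79, 2.79, 3.14, 3.14, 3.14, 3.14].

### API

Orientations are given as a rotation vector (axis times angle).
In Python, from plant import telemetry, cams, ctrl gives the robot as it stands.
- The arm moves only by the tool apply_moves, never from a script. Its argument "steps" is a list that holds one entry, the list of rows, each a list of 5 numbers: the opening, from -1 (shut) to 1 (fully open), then the shift along the tool's x, y, z in mm, then the turn about the tool's z in degrees. In form: [[[grip, tx, ty, tz, roll], ...]]. A call has 1 to 5 rows; each row shifts and turns the commanded pose from where the row before left it, along the tool's axes as they then stand; what a row does not reach is not made up. A row lasts 1/12 s, in which the tool goes at most 41.7 mm and 7.16 degrees, less where a joint would pass 70% of its speed; a pose out of reach is approached as far as the arm can. A call is refused whole if a number of a shift passes 41.7 or a number of a turn 7.16, either way. A call with a gripper value outside its range is refused whole. The fingers move at their own pace and stop on an object; the grip force is fixed at half the most. Time passes only in rows, so rows that do not move let the fingers close. It gives the time, the measured TCP pose, the force, the opening and the grip force at its end, in the units of the state.
- telemetry.state(): the state, without advancing time (a new reading comes with each control period).
- cams.camera(name): name is "scene" or "top"; returns (picture, depth): 480x640x3 uint8, red, green, blue; 480x640 float32, mm along the optical axis (not along the pixel's ray), 0 where there is no reading.
- cams.get_calibration(name): a dict with "intrinsics" (3x3 intrinsics, pixels), "position" and "rotation" of the camera in the world. Camera axes: x right, y down, z forward; pixel columns grow to the right and rows downward; lengths in mm; the calibration is good to about 2 mm. A picture is of the moment at which its call begins. get_calibration takes no time and is no camera call.
- ctrl.close_job(): hands the job in; it is judged then, once.
The state is a dict: "clock": time; "joint_positions": joint angles; "qvel": joint speeds; "effort": joint torques, N m; "position": TCP position; "orientation": TCP orientation; "ft_force": force on the tool from outside, world axes, zero at the start; "moment": the same for the moment, N m; "finger_gap": finger opening in mm; "finger_force": force on a finger pad.
Only numpy, scipy, OpenCV 4.12 (cv2) and the standard library are available. Lean on these libraries where they do the work, as an engineer would, in place of code of your own. Each camera call takes 0.05 s, during which the arm holds its last target. There are 200 camera calls.

### The job

Slide the rectangular aluminium sample carrier along the black slab, without lifting it off, until it sits fully home: its long edge against both dowel pins and its end against the end stop. Then close the dust cover: first fold the small side flap all the way down over the carrier, then fold the large back flap all the way down on top of it. Leave the carrier home and the things lying around undisturbed.

Things in the scene. Friction and masses are not known exactly. Their poses are not given: they have to be found in the camera images.
- station: fixed sample station: black slab 240 (its x) x 280 (its y) x 12 thick on the table, carrying dowels, end stop and two hinge walls. Origin: centre of its underside, on the table; x points away from the robot (within about 20 degrees), y to the left, z up. Its near and right sides are open. Below, (x, y, z) in mm are in this frame
- dowel_right (a point): right-hand steel dowel pin, 10 dia, standing from the slab to z = 34; the point is on its axis at (75, -20, 23). It locates the carrier's far long edge, so the near side of the pin, x = 70, is where that edge must touch
- dowel_left (a point): left-hand dowel pin, the same, axis at (75, 45). Behind both dowels a grey wall (x 88 to 96, y -55 to 115, to z = 48) carries the back flap
- stop_face (a point): middle of the end stop's working face, at (30, 90, 23), looking to the right (-y). The stop is a steel block 30 x 12, to z = 34; it takes the carrier's left end. Left of it a grey wall (y 108 to 116, x -22 to 83, to z = 38) carries the side flap
- home (a point): where the carrier's origin lies when it is fully home, at (30, 30, 12) on the slab's top; the carrier's axes are then parallel to the station's
- carrier: the rectangular aluminium sample carrier, loose on the smooth slab (friction about 0.25), 80 (its x) x 120 (its y) x 20 thick, 0.38 to 0.6 kg, a dark sample disc (44 dia, 3 high) on top. Origin: centre of its underside. It starts 35 to 65 mm short of home in the station's x, 30 to 70 mm short in y, turned up to 0.3 rad
- side_flap (a joint): side flap, grey sheet 4 thick, 85 wide (along the station's x, x from -12 to 73), 75 from hinge to its rounded edge (8 dia). Angle in rad: 0 = folded down level over the carrier (end of travel), 1.57 = upright; starts leaning outward to the left at 1.75 to 2.1. Hinge stiff enough to stay wherever it is left (about 0.07 N m)
- back_flap (a joint): back flap, grey sheet 4 thick, 150 wide (along the station's y, y from -45 to 105), 100 from hinge to its rounded edge (8 dia). Angle in rad: 0 = folded down level, above the side flap (end of travel), 1.57 = upright; starts leaning outward, away from the robot, at 1.75 to 2.1. Stays wherever it is left (about 0.07 N m)
- side_flap_hinge (a point): middle of the side flap's hinge line, at station (30, 112, 44) mm; the line runs along the station's x
- back_flap_hinge (a point): middle of the back flap's hinge line, at station (92, 30, 54) mm; the line runs along the station's y
- side_flap_edge (a point): middle of the side flap's free edge; moves with the flap
- back_flap_edge (a point): middle of the back flap's free edge; moves with the flap
- lens_cap: white plastic lens cap, round, 40 dia x 26 high, standing on the station slab in its near left corner; bystander, origin at its underside
- screwdriver: screwdriver, 170 long, lying on the table to the right of the station; bystander, origin at its underside
- wash_bottle: white plastic bottle, 64 dia x 170 high, to the far right of the station; bystander, origin at its underside
- sample_box: closed flat plastic sample box, 92 x 122 x 40, to the left of the station; bystander, origin at its underside
- dish: flat white covered dish, 92 dia x 18, beyond the far left corner of the station; bystander, origin at its underside
- mouse: black computer mouse, 105 x 60 x 32, to the right of the station; bystander, origin at its underside
- round_carrier: round aluminium carrier, 70 dia x 16 (not the one to be located), beyond the station; bystander, origin at its underside
Things that resemble listed ones, but are neither listed nor needed, are in the scene too. What is shaped like the carrier but green or yellow is not meant.

How it is judged:
By the outcome, as a careful person would: the job done as asked, in the order asked, and still so for the second after the job is handed in, with the robot touching nothing.
It also fails if it takes over 64 s, if anything falls off the work surface, if the arm or the gripper's body presses on something with over 40 N, if the wrist force passes 120 N, or if a joint passes its speed limit or range.

## Working session

There is one attempt and no reset: what is moved stays moved. The work goes in short steps, Python scripts to look and compute and a tool call to move; the robot and the scene stay as the last step left them, time stands still between calls to the robot, and variables do not carry over. Pictures are saved under pics/ and viewed, at most 10 in all, crops included, and the job is handed in when it is done.

Besides the shell and the picture viewer there is one more tool, called after ">>>" as name([rows], argument=value, ...), one row to a line, values as JSON. apply_moves: Moves the arm, as the interface text tells. Its arguments: {"type":"object","properties":{"steps":{"type":"array","items":{"type":"array","items":{"type":"array","items":{"type":"number"}}}}},"required":["steps"]}

```bash
mkdir -p pics; ls; python3 - <<'E'
from plant import telemetry,cams,ctrl
import cv2,numpy as np
print(telemetry.state(), ctrl.tips_ahead)
for n in("scene","top"):
    im,d=cams.camera(n); cv2.imwrite(f"pics/{n}0.png",im[:,:,::-1]); np.savez(f"{n}0.npz",im=im,d=d)
    print(n,cams.get_calibration(n), (d>0).mean())
E
```

```text
pics
{'clock': 0.0, 'joint_positions': array([ 9.51496659e-01,  5.28449105e-01,  1.43386744e+00,  8.31582751e-06,
        1.18138741e+00, -1.78500775e-01]), 'qvel': array([ 0.00358538,  0.00107415,  0.00031563, -0.00177595,  0.00035608,
        0.00059007]), 'effort': array([ 9.59402678e-05, -4.42354345e+01, -1.78024417e+01, -2.19743856e-04,
        8.71013763e-03,  1.82812801e-05]), 'position': array([266.22254194, 564.69100033, 226.65518579]), 'orientation': array([-6.86636878e-01, -3.06478851e+00,  3.05055427e-03]), 'ft_force': array([0.72502127, 0.14591784, 0.20648468]), 'moment': array([-0.03042778, -0.03025344, -0.01163144]), 'finger_force': 0.0, 'finger_gap': 85.45811405169671} 22.0
scene {'intrinsics': array([[508.17693191,   0.        , 320.98185219],
       [  0.        , 508.17693191, 240.9056575 ],
       [  0.        ,   0.        ,   1.        ]]), 'position': array([974.72311489, 286.43405278, 830.80843311]), 'rotation': array([-1.40327959, -2.35090755,  0.73347109])} 0.9959993489583333
top {'intrinsics': array([[559.77758123,   0.        , 319.37945897],
       [  0.        , 559.77758123, 232.88957022],
       [  0.        ,   0.        ,   1.        ]]), 'position': array([ 305.06729412,   23.31395968, 1187.42681527]), 'rotation': array([-2.10793832,  2.11975454, -0.16161146])} 0.9961165364583333
```

View pics/scene0.png

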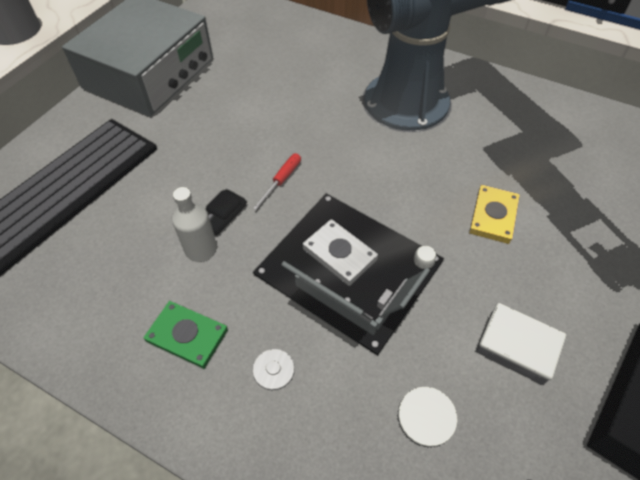

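View pics/top0.png

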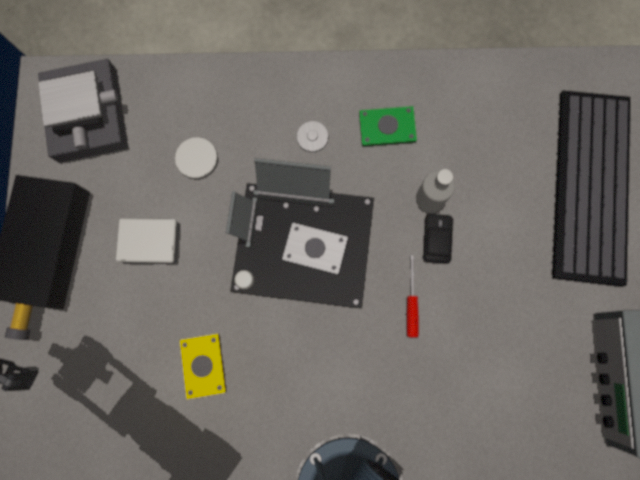

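The top view shows the silver carrier at about (315,247) on the slab, dowels at (286,205) and (317,208), the stop at (260,223), the side flap at (241,217), the back flap at (293,180) and the cap at (244,280). Things that could be taken for the carrier are the yellow plate (202,365), the green plate (388,126) and the round carrier (312,136). I choose the silver rectangle on the slab.

```bash
cat > h.py <<'E'
import cv2,numpy as np
from scipy.spatial.transform import Rotation as R
from plant import telemetry,cams,ctrl
def cal(n):
    c=cams.get_calibration(n); return c["intrinsics"],np.array(c["position"]),R.from_rotvec(c["rotation"]).as_matrix()
def plane(n,uv,z):
    K,p,M=cal(n); uv=np.atleast_2d(uv).astype(float)
    r=np.c_[uv,np.ones(len(uv))]@np.linalg.inv(K).T@M.T
    return p+r*((z-p[2])/r[:,2])[:,None]
def cloud(n,d):
    K,p,M=cal(n); v,u=np.mgrid[:480,:640]
    r=np.stack([u,v,np.ones_like(u)],-1)@np.linalg.inv(K).T
    return (r*d[...,None])@M.T+p
def proj(n,P):
    K,p,M=cal(n); c=(np.atleast_2d(P)-p)@M@K.T; return c[:,:2]/c[:,2:]
E
python3 - <<'E'
from h import *
for n in("top","scene"):
    f=np.load(n+"0.npz");im,d=f["im"],f["d"];W=cloud(n,d)
    g=im.max(2)
    box=(W[...,0]>300)&(W[...,0]<720)&(abs(W[...,1]-60)<220)
    # slab
    m=(box&(g<60)&(W[...,2]>4)&(W[...,2]<20)).astype(np.uint8)
    k,l,s,_=cv2.connectedComponentsWithStats(m);i=1+s[1:,4].argmax()
    pts=np.argwhere(l==i)[:,::-1]; P=plane(n,pts,12)[:,:2].astype(np.float32)
    print(n,"slab z",np.median(W[l==i][:,2]),cv2.minAreaRect(P))
    sat=im.max(2).astype(int)-im.min(2)
    m=(box&(g>120)&(sat<40)&(W[...,2]>22)&(W[...,2]<42)).astype(np.uint8)
    k,l,s,c=cv2.connectedComponentsWithStats(m)
    for i in range(1,k):
        if s[i,4]>60:
            pts=np.argwhere(l==i)[:,::-1];P=plane(n,pts,32)[:,:2].astype(np.float32)
            print(c[i],s[i,4],np.median(W[l==i][:,2]),cv2.minAreaRect(P))
im=np.load("top0.npz")["im"]
a=cv2.resize(im[150:320,215:385],(600,600),interpolation=cv2.INTER_CUBIC)
cv2.imwrite("pics/topcrop.png",a[:,:,::-1])
E
```

```text
top slab z 12.471966771964844 ((497.49017333984375, 92.23186492919922), (275.3378601074219, 237.88560485839844), 82.6549301147461)
[258.8028169  222.50704225] 71 34.48258217579382 ((539.862548828125, 183.8032684326172), (10.850811004638672, 28.720067977905273), 82.968994140625)
[314.81180223 247.78787879] 1881 32.38335217550775 ((485.31292724609375, 65.68257141113281), (120.05082702636719, 80.8530502319336), 74.84312438964844)
[243.17094017 278.94017094] 234 38.06889995207132 ((420.4423522949219, 213.78916931152344), (35.631134033203125, 33.273109436035156), 89.68973541259766)
scene slab z 12.161835848260068 ((502.22607421875, 91.55282592773438), (276.8310852050781, 239.68125915527344), 82.58305358886719)
[339.88832744 249.87771602] 1979 32.14123559601569 ((487.5881042480469, 64.00236511230469), (122.14218139648438, 81.7253189086914), 74.80482482910156)
[425.40522876 254.66013072] 306 37.234522979859264 ((422.5247802734375, 211.80052185058594), (38.027931213378906, 41.27486801147461), 75.13297271728516)
[384.75961538 296.69230769] 104 33.60275692119802 ((540.1525268554688, 181.24244689941406), (12.809672355651855, 30.104459762573242), 84.66645050048828)
```

View pics/topcrop.png

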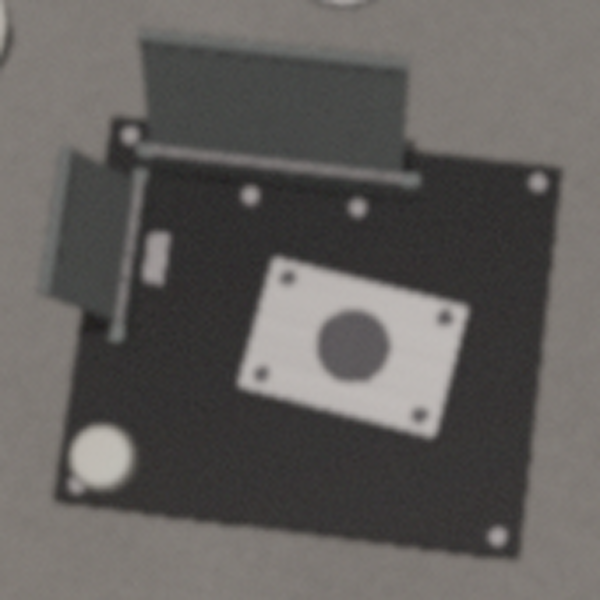

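The crop confirms the silver rectangle with a dark disc. It shows both dowels at crop (250,195) and (357,207), the stop at (157,258) and the lens cap at (101,457). The station is at about (499.5, 92) with yaw -7.35°. The carrier is at about station (-9.5, -28.6), turned -7.8°.

Plan: with the fingers half closed, push the right end in +y with two fingers. Then push the near edge in +x, seat it in both directions, and fold the flaps. I start by rolling the tool to align it.

>>> apply_moves([
  [[-0.06,0,0,0,7.1],[-0.06,0,0,0,7.1],[-0.06,0,0,0,7.1],[-0.06,0,0,0,7.1],[-0.06,0,0,0,7.1]],
])

```text
clock: 0.52
position: [266.4, 564.9, 227.0]
orientation: [-1.597, -2.705, 0.002]
ft_force: [-0.8, 0.2, 0.7]
finger_gap: 40.2
finger_force: 0.0
```

>>> apply_moves([
  [[-0.06,0,0,0,7.1],[-0.06,0,0,0,7.1],[-0.06,0,0,0,7.1],[-0.06,0,0,0,7.1],[-0.06,0,0,0,7.1]],
])

```text
clock: 0.93
position: [266.4, 564.9, 227.0]
orientation: [2.346, 2.09, -0.002]
ft_force: [0.1, -0.0, 0.1]
finger_gap: 40.1
finger_force: 0.0
```

```bash
cat >> h.py <<'E'
O=np.array([499.5,92.]);YAW=np.radians(-7.35)
S=np.array([[np.cos(YAW),-np.sin(YAW)],[np.sin(YAW),np.cos(YAW)]]) # station->world
def toS(p): return (np.asarray(p)[...,:2]-O)@S
def st():
    s=telemetry.state();M=R.from_rotvec(s["orientation"]).as_matrix()
    print("t %.2f st xy"%s["clock"],toS(s["position"]).round(1),"z %.1f"%s["position"][2],"tooly ang st %.2f"%(np.degrees(np.arctan2(M[1,1],M[0,1])-YAW)),"F st",(s["ft_force"][:2]@S).round(1),s["ft_force"][2].round(1),"gap %.1f"%s["finger_gap"],"tilt",M[:,2].round(3),"q6 %.2f"%s["joint_positions"][5])
E
python3 -c "from h import *;st()"
```

```text
t 0.93 st xy [-291.7  439.2] z 227.0 tooly ang st 0.74 F st [ 0.1 -0. ] 0.1 gap 40.1 tilt [-0.001 -0.001 -1.   ] q6 1.07
```

>>> apply_moves([
  [[-0.06,-35,18,0,0.7],[-0.06,-35,18,0,0],[-0.06,-35,18,0,0],[-0.06,-35,18,0,0],[-0.06,-35,18,0,0]],
])

```text
clock: 1.35
position: [335.1, 379.0, 227.2]
orientation: [2.351, 2.084, -0.001]
ft_force: [-0.5, 0.0, 0.2]
finger_gap: 40.0
finger_force: 0.0
```

>>> apply_moves([
  [[-0.06,-35,18,0,0],[-0.06,-35,18,0,0],[-0.06,-35,18,0,0],[-0.06,-35,18,0,0],[-0.06,-35,18,0,0]],
])

```text
clock: 1.77
position: [403.4, 194.4, 227.5]
orientation: [-2.352, -2.083, 0.0]
ft_force: [1.3, -0.0, 0.2]
finger_gap: 40.1
finger_force: 0.0
```

>>> apply_moves([
  [[-0.06,-35,18,0,0],[-0.06,-35,18,0,0],[-0.06,-35,18,0,0],[-0.06,-35,18,0,0],[-0.06,-35,18,0,0]],
])

```text
clock: 2.18
position: [471.5, 9.7, 227.5]
orientation: [-2.352, -2.082, 0.0]
ft_force: [1.4, 0.5, 0.5]
finger_gap: 40.0
finger_force: 0.0
```

>>> apply_moves([
  [[-0.06,-35,16,0,0],[-0.06,0,0,30,0],[-0.06,0,0,30,0],[-0.06,0,0,30,0],[-0.06,0,0,0,0]],
])

```text
clock: 2.6
position: [479.1, -24.6, 133.0]
orientation: [-2.346, -2.074, 0.01]
ft_force: [-1.3, -0.2, -0.1]
finger_gap: 40.3
finger_force: 0.0
```

```bash
python3 -c "from h import *;st()"
```

```text
t 2.60 st xy [  -5.3 -118.2] z 133.0 tooly ang st 0.32 F st [-1.2 -0.4] -0.1 gap 40.3 tilt [-0.011  0.003 -1.   ] q6 -0.16
```

>>> apply_moves([
  [[-0.06,-6,0,30,0.3],[-0.06,0,0,30,0],[-0.06,0,0,25,0],[-0.06,0,0,0,0],[-0.06,0,0,0,0]],
])

```text
clock: 3.02
position: [482.2, -30.8, 52.7]
orientation: [-2.356, -2.076, 0.002]
ft_force: [0.9, 0.1, 0.2]
finger_gap: 40.2
finger_force: 0.0
```

```bash
python3 - <<'E'
from h import *
st()
im,d=cams.camera("scene")
W=cloud("scene",d);q=toS(W)
m=(abs(q[...,0]+5)<70)&(abs(q[...,1]+125)<12)&(W[...,2]>17)&(W[...,2]<80)
print("lowest gripper z",np.sort(W[m][:,2])[:20].round(0))
cv2.imwrite("pics/s1.png",cv2.resize(im[140:360,200:480],None,fx=2.5,fy=2.5)[:,:,::-1])
E
```

```text
t 3.02 st xy [  -1.5 -124. ] z 52.7 tooly ang st 0.12 F st [0.9 0.2] 0.2 gap 40.2 tilt [-0.002  0.001 -1.   ] q6 -0.17
lowest gripper z [59. 59. 59. 60. 60. 60. 61. 61. 61. 61. 62. 62. 62. 62. 63. 63. 63. 63.
 64. 64.]
```

View pics/s1.png

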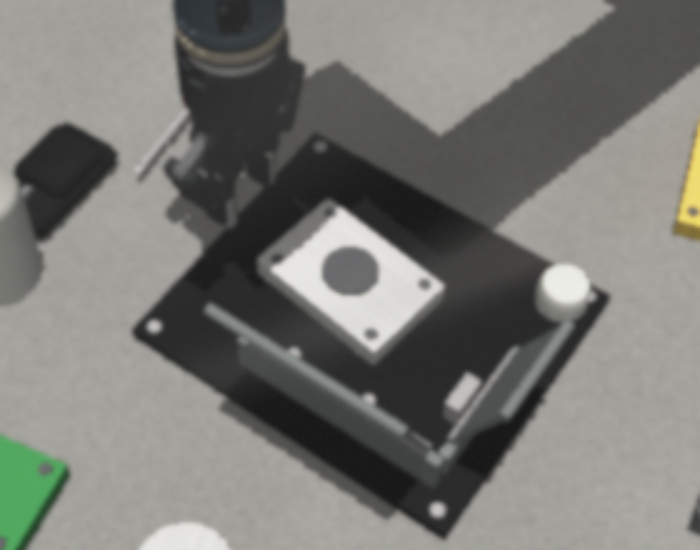

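The fingertips (crop (232,225) and (265,185)) stand just right of the carrier and are still a bit high. I lower them, shift them, and push +y slowly.

>>> apply_moves([
  [[-0.06,0,-4,15,0],[-0.06,0,0,0,0],[-0.06,0,0,0,0]],
])

```text
clock: 3.32
position: [479.1, -30.5, 39.1]
orientation: [2.356, 2.076, 0.001]
ft_force: [0.3, 0.4, 0.9]
finger_gap: 40.3
finger_force: 0.0
```

>>> apply_moves([
  [[-0.06,8,0,0,0],[-0.06,8,0,0,0],[-0.06,7,0,0,0],[-0.06,7,0,0,0],[-0.06,7,0,0,0]],
])

```text
clock: 3.73
position: [483.3, 7.2, 37.9]
orientation: [2.357, 2.077, 0.0]
ft_force: [-0.1, -0.1, 0.5]
finger_gap: 39.8
finger_force: 0.0
```

>>> apply_moves([
  [[-0.06,7,0,0,0],[-0.06,7,0,0,0],[-0.06,7,0,0,0],[-0.06,7,0,0,0],[-0.06,7,0,0,0]],
])

```text
clock: 4.15
position: [487.6, 41.6, 37.5]
orientation: [-2.357, -2.076, 0.0]
ft_force: [0.2, 0.8, -1.0]
finger_gap: 40.0
finger_force: 0.0
```

```bash
cat >> h.py <<'E'
def carrier():
    for n in("top","scene"):
        im,d=cams.camera(n);W=cloud(n,d);q=toS(W)
        s=im.max(2).astype(int)-im.min(2)
        m=((abs(q[...,0])<75)&(q[...,1]>-110)&(q[...,1]<100)&(im.max(2)>110)&(s<40)&(W[...,2]>26)&(W[...,2]<38)).astype(np.uint8)
        k,l,a,c=cv2.connectedComponentsWithStats(m);i=1+a[1:,4].argmax()
        P=toS(plane(n,np.argwhere(l==i)[:,::-1],32)).astype(np.float32);r=cv2.minAreaRect(P)
        print(n,np.round(r[0],1),np.round(r[1],1),"ang %.2f"%r[2],"x %.1f..%.1f y %.1f..%.1f"%(P[:,0].min(),P[:,0].max(),P[:,1].min(),P[:,1].max()))
E
python3 -c "from h import *;st();carrier()"
```

```text
t 4.15 st xy [ -5.4 -51.5] z 37.5 tooly ang st 0.10 F st [0.1 0.9] -1.0 gap 40.0 tilt [-0.  0. -1.] q6 -0.02Traceback (most recent call last):
  File "<string>", line 1, in <module>
    from h import *;st();carrier()
                         ~~~~~~~^^
  File "h.py", line 27, in carrier
    k,l,a,c=cv2.connectedComponentsWithStats(m);i=1+a[1:,4].argmax()
                                                    ~~~~~~~~~~~~~~^^
ValueError: attempt to get argmax of an empty sequence
```

```bash
sed -i 's/("top","scene"):$/("top","scene")[ONLY]:/; s/^def carrier():/def carrier(ONLY=slice(1,2)):/' h.py; python3 - <<'E'
from h import *
im,d=cams.camera("scene")
cv2.imwrite("pics/s2.png",cv2.resize(im[140:360,200:480],None,fx=2.5,fy=2.5)[:,:,::-1])
carrier()
E
```

```text
scene [ -7.9 -29.3] [121.8  82.7] ang 81.92 x -48.8..40.5 y -94.6..34.3
```

View pics/s2.png

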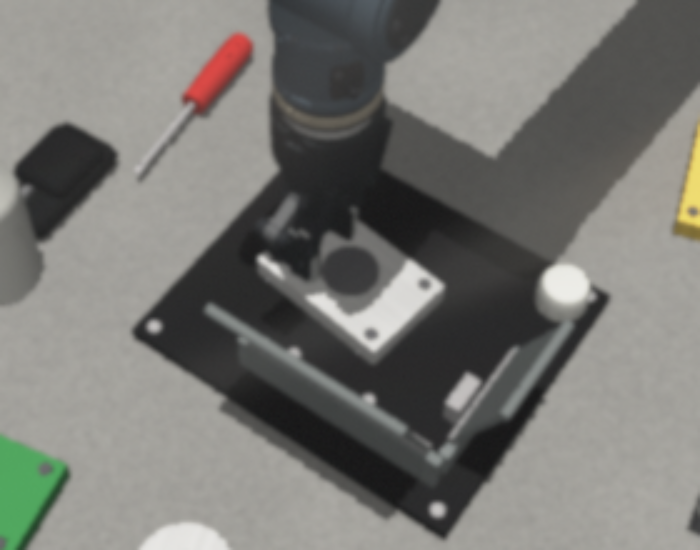

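```bash
python3 - <<'E'
from h import *
im,d=cams.camera("scene");W=cloud("scene",d);q=toS(W)
for z in (32,40,50,60): print(z,toS(plane("scene",[[322.8,249]],z)).round(1))
m=(W[...,2]>30)&(W[...,2]<130)&(abs(q[...,1]+51)<60)&(abs(q[...,0]+5)<70)&(im.max(2)<70)
for v in range(200,256,3):
    u=np.where(m[v])[0]
    if len(u): print(v,[(int(x),*W[v,x,2:].round(0).astype(int),*q[v,x].round(0).astype(int)) for x in u[::6]])
E
```

```text
32 [[ 10.4 -54.6]]
40 [[ 14.8 -51.5]]
50 [[ 20.2 -47.7]]
60 [[ 25.7 -43.8]]
200 [(352, np.int64(116), np.int64(-62), np.int64(-41))]
203 [(351, np.int64(111), np.int64(-58), np.int64(-41))]
206 [(349, np.int64(109), np.int64(-52), np.int64(-41))]
209 [(346, np.int64(102), np.int64(-47), np.int64(-44))]
212 [(342, np.int64(126), np.int64(-22), np.int64(-37)), (348, np.int64(97), np.int64(-47), np.int64(-39))]
215 [(336, np.int64(124), np.int64(-11), np.int64(-42)), (342, np.int64(116), np.int64(-23), np.int64(-37))]
218 [(336, np.int64(88), np.int64(-29), np.int64(-53)), (342, np.int64(92), np.int64(-33), np.int64(-43))]
221 [(334, np.int64(83), np.int64(-24), np.int64(-54)), (340, np.int64(89), np.int64(-27), np.int64(-43))]
224 [(331, np.int64(129), np.int64(13), np.int64(-36)), (337, np.int64(77), np.int64(-25), np.int64(-48))]
227 [(317, np.int64(113), np.int64(23), np.int64(-59)), (323, np.int64(111), np.int64(16), np.int64(-51)), (329, np.int64(126), np.int64(18), np.int64(-36)), (335, np.int64(66), np.int64(-25), np.int64(-52))]
230 [(316, np.int64(101), np.int64(22), np.int64(
[... 1109 characters left out ...]
36), np.int64(-12), np.int64(-35)), (344, np.int64(36), np.int64(-18), np.int64(-26))]
248 [(316, np.int64(56), np.int64(29), np.int64(-57)), (322, np.int64(60), np.int64(25), np.int64(-46)), (333, np.int64(37), np.int64(0), np.int64(-39)), (339, np.int64(34), np.int64(-8), np.int64(-30)), (345, np.int64(35), np.int64(-14), np.int64(-21))]
251 [(321, np.int64(53), np.int64(27), np.int64(-47)), (334, np.int64(35), np.int64(3), np.int64(-34)), (340, np.int64(36), np.int64(-3), np.int64(-24)), (346, np.int64(32), np.int64(-11), np.int64(-16))]
254 [(332, np.int64(35), np.int64(11), np.int64(-33)), (338, np.int64(36), np.int64(5), np.int64(-24)), (344, np.int64(35), np.int64(-2), np.int64(-15))]
```

The fingertips went above the carrier, which has not moved. They appear at crop (307,275), height about 50, while the TCP reads 37.5, so the tips stand farther back than stated. I back off, lower in part, and measure the tips again.

>>> apply_moves([
  [[-0.06,-25,0,0,0],[-0.06,-25,0,0,0],[-0.06,-25,0,0,0],[-0.06,0,0,10,0],[-0.06,0,0,5,0]],
])

```text
clock: 4.77
position: [478.1, -35.0, 22.1]
orientation: [2.361, 2.072, 0.0]
ft_force: [0.0, 0.6, 0.1]
finger_gap: 40.1
finger_force: 0.0
```

>>> apply_moves([
  [[-0.06,0,0,0,0],[-0.06,0,0,0,0]],
])

```text
clock: 4.93
position: [477.4, -32.8, 22.1]
orientation: [-2.356, -2.076, 0.001]
ft_force: [0.3, 1.5, 0.1]
finger_gap: 40.1
finger_force: 0.0
```

```bash
python3 - <<'E'
from h import *
st()
im,d=cams.camera("scene");W=cloud("scene",d);q=toS(W)
s=telemetry.state();p=toS(s["position"])
m=(W[...,2]>18)&(W[...,2]<70)&(abs(q[...,1]-p[1])<20)&(abs(q[...,0]-p[0])<60)
P=np.c_[q[m],W[m][:,2]];o=P[:,2].argsort()[:25];print(P[o].round(0).tolist())
cv2.imwrite("pics/s3.png",cv2.resize(im[180:280,220:360],(798,570),interpolation=cv2.INTER_CUBIC)[:,:,::-1])
E
```

```text
t 4.93 st xy [  -5.9 -126.6] z 22.1 tooly ang st 0.12 F st [0.1 1.5] 0.1 gap 40.1 tilt [-0.002  0.001 -1.   ] q6 -0.18
[[-27.0, -132.0, 26.0], [-26.0, -127.0, 28.0], [-27.0, -122.0, 28.0], [21.0, -120.0, 29.0], [-27.0, -124.0, 29.0], [-27.0, -127.0, 30.0], [-25.0, -133.0, 30.0], [-27.0, -122.0, 30.0], [-26.0, -136.0, 31.0], [-25.0, -128.0, 31.0], [-26.0, -119.0, 32.0], [20.0, -120.0, 32.0], [21.0, -117.0, 32.0], [-26.0, -134.0, 32.0], [22.0, -122.0, 32.0], [-28.0, -118.0, 32.0], [-26.0, -138.0, 32.0], [-26.0, -129.0, 33.0], [14.0, -118.0, 33.0], [-25.0, -130.0, 33.0], [-27.0, -119.0, 33.0], [21.0, -118.0, 34.0], [-30.0, -117.0, 35.0], [-27.0, -137.0, 35.0], [16.0, -119.0, 35.0]]
```

View pics/s3.png

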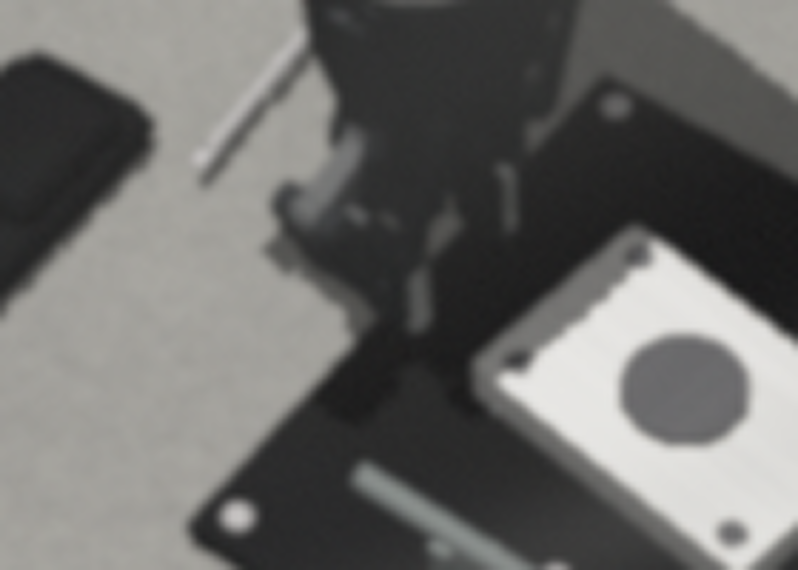

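The tips (crop (420,330)) now stand about 5 mm above the TCP height. I lower carefully and watch the force.

>>> apply_moves([
  [[-0.06,0,0,4,0],[-0.06,0,0,1.5,0],[-0.06,0,0,1.5,0],[-0.06,0,0,0,0]],
])

```text
clock: 5.32
position: [477.9, -33.1, 15.4]
orientation: [-2.356, -2.077, 0.0]
ft_force: [-0.3, -0.5, -0.2]
finger_gap: 40.1
finger_force: 0.0
```

>>> apply_moves([
  [[-0.06,0,0,2,0],[-0.06,0,0,0,0]],
])

```text
clock: 5.48
position: [478.0, -33.4, 13.4]
orientation: [-2.357, -2.077, 0.0]
ft_force: [0.1, -0.1, -1.2]
finger_gap: 40.0
finger_force: 0.0
```

>>> apply_moves([
  [[-0.06,6,0,0,0],[-0.06,6,0,0,0],[-0.06,6,0,0,0],[-0.06,6,0,0,0],[-0.06,6,0,0,0]],
])

```text
clock: 5.9
position: [482.3, -3.2, 13.7]
orientation: [2.357, 2.076, 0.001]
ft_force: [1.2, -1.2, 0.3]
finger_gap: 40.1
finger_force: 0.6
```

```bash
python3 -c "from h import *;st();carrier()"
```

```text
t 5.90 st xy [ -4.9 -96.6] z 13.7 tooly ang st 0.12 F st [ 1.3 -1.1] 0.3 gap 40.1 tilt [ 0.001 -0.    -1.   ] q6 -0.11
scene [-10.1 -21.5] [118.6  83.2] ang 83.99 x -53.1..35.9 y -84.3..40.4
```

It is pushing now, at about 1.1 N of sliding friction. I continue.

>>> apply_moves([
  [[-0.06,5,0,0,0],[-0.06,5,0,0,0],[-0.06,5,0,0,0],[-0.06,5,0,0,0],[-0.06,5,0,0,0]],
])

```text
clock: 6.37
position: [484.9, 21.5, 13.6]
orientation: [-2.357, -2.077, 0.001]
ft_force: [-0.1, -1.7, 0.3]
finger_gap: 40.5
finger_force: 0.8
```

>>> apply_moves([
  [[-0.06,5,0,0,0],[-0.06,5,0,0,0],[-0.06,5,0,0,0],[-0.06,4,0,0,0],[-0.06,0,0,0,0]],
])

```text
clock: 6.78
position: [487.3, 40.8, 13.6]
orientation: [-2.357, -2.077, -0.0]
ft_force: [-0.2, 0.7, -0.7]
finger_gap: 40.1
finger_force: 0.0
```

```bash
python3 -c "from h import *;st();carrier()"
```

```text
t 6.78 st xy [ -5.5 -52.3] z 13.6 tooly ang st 0.13 F st [-0.2  0.7] -0.7 gap 40.1 tilt [-0.  0. -1.] q6 -0.02
scene [-15.4  19.8] [ 83.7 118.5] ang 0.29 x -57.4..26.5 y -39.3..79.0
```

The carrier is now parallel to the station, about 10 mm short in y. I push 7 mm more, then go round to the near long edge.

>>> apply_moves([
  [[-0.06,4,0,0,0],[-0.06,3,0,0,0],[-0.06,0,0,0,0],[-0.06,-20,0,0,0],[-0.06,-20,0,0,0]],
])

```text
clock: 7.25
position: [483.3, 7.7, 13.6]
orientation: [2.355, 2.079, 0.0]
ft_force: [-0.7, 0.6, 0.7]
finger_gap: 40.2
finger_force: 0.0
```

>>> apply_moves([
  [[-0.06,0,0,-30,-7],[-0.06,0,0,-30,-7],[0.4,0,0,-10,-7],[0.4,0,0,0,-7],[0.4,0,0,0,-7]],
])

```text
clock: 7.67
position: [483.9, 7.0, 84.8]
orientation: [1.615, 2.692, 0.002]
ft_force: [0.5, 0.3, -0.6]
finger_gap: 59.8
finger_force: 0.0
```

>>> apply_moves([
  [[0.4,0,0,0,-7],[0.4,0,0,0,-7],[0.4,0,0,0,-7],[0.4,0,0,0,-7],[0.4,0,0,0,-7]],
])

```text
clock: 8.08
position: [483.1, 7.3, 83.6]
orientation: [-0.732, -3.055, -0.0]
ft_force: [0.3, 0.2, -0.0]
finger_gap: 59.7
finger_force: 0.0
```

>>> apply_moves([
  [[0.4,0,0,0,-7],[0.4,0,0,0,-7],[0.4,0,0,0,-6],[0.4,0,0,0,0]],
])

```text
clock: 8.42
position: [483.1, 7.3, 83.6]
orientation: [-0.197, -3.135, -0.0]
ft_force: [0.4, -0.2, -0.5]
finger_gap: 60.0
finger_force: 0.0
```

```bash
python3 -c "from h import *;st();carrier()"
```

```text
t 8.42 st xy [ -5.4 -86.1] z 83.6 tooly ang st 90.17 F st [ 0.4 -0.2] -0.5 gap 60.0 tilt [-0.  0. -1.] q6 -1.66
scene [-6.4 32.1] [136.1 101.9] ang 89.84 x -57.3..44.7 y -36.0..100.1
```

>>> apply_moves([
  [[0.4,26,20,0,0],[0.4,26,28,0,0],[0.4,26,30,0,0],[0.4,2,35,0,0],[0.4,0,0,25,0]],
])

```text
clock: 8.88
position: [418.8, 134.0, 61.1]
orientation: [0.194, 3.129, 0.003]
ft_force: [1.3, 0.3, 1.2]
finger_gap: 59.6
finger_force: 0.0
```

>>> apply_moves([
  [[0.4,0,0,25,0],[0.4,0,0,13,0],[0.4,0,0,5,0],[0.4,0,0,2,0],[0.4,0,0,0,0]],
])

```text
clock: 9.3
position: [418.2, 129.2, 13.5]
orientation: [-0.201, -3.135, 0.0]
ft_force: [-1.2, 0.2, 0.7]
finger_gap: 59.9
finger_force: 0.0
```

```bash
sed -i 's/q\[...,1\]<100/q[...,1]<88/' h.py; python3 -c "from h import *;st();carrier()"
```

```text
t 9.30 st xy [-85.4  26.5] z 13.5 tooly ang st 90.01 F st [-1.2  0. ] 0.7 gap 59.9 tilt [-0.  0. -1.] q6 -1.40
scene [-15.8  25.3] [ 83.1 123. ] ang 0.14 x -57.3..25.8 y -36.1..86.9
```

>>> apply_moves([
  [[0.4,-8,0,0,0],[0.4,-7,0,0,0],[0.4,-6,0,0,0],[0.4,-6,0,0,0],[0.4,-6,0,0,0]],
])

```text
clock: 9.77
position: [451.4, 125.0, 13.9]
orientation: [-0.199, -3.135, -0.0]
ft_force: [-2.0, 0.0, 0.6]
finger_gap: 60.0
finger_force: 0.8
```

>>> apply_moves([
  [[0.4,-6,0,0,0],[0.4,-6,0,0,0],[0.4,-6,0,0,0],[0.4,-5,0,0,0],[0.4,-2,0,0,0]],
])

```text
clock: 10.18
position: [477.2, 121.9, 13.6]
orientation: [0.199, 3.134, 0.0]
ft_force: [-1.0, 0.8, -0.3]
finger_gap: 59.8
finger_force: 0.8
```

```bash
python3 -c "from h import *;st();carrier()"
```

```text
t 10.18 st xy [-25.9  26.8] z 13.6 tooly ang st 90.08 F st [-1.1  0.7] -0.3 gap 59.8 tilt [ 0.002  0.    -1.   ] q6 -1.42
scene [30.5 25.8] [ 86.5 123.9] ang 1.24 x -14.0..73.9 y -36.0..87.6
```

>>> apply_moves([
  [[0.4,-2,0,0,0],[0.4,-1.5,0,0,0],[0.4,-1,0,0,0],[0.4,0,0,0,0]],
])

```text
clock: 10.57
position: [480.1, 121.5, 13.6]
orientation: [-0.199, -3.135, 0.0]
ft_force: [-0.4, 0.5, 0.3]
finger_gap: 59.4
finger_force: 0.5
```

>>> apply_moves([
  [[0.4,-1,0,0,0],[0.4,-0.5,0,0,0],[0.4,0,0,0,0]],
])

```text
clock: 10.82
position: [480.5, 121.4, 13.5]
orientation: [-0.199, -3.133, 0.0]
ft_force: [-3.4, 1.0, 1.3]
finger_gap: 59.6
finger_force: 1.6
```

>>> apply_moves([
  [[0.4,-1,0,0,0],[0.4,-0.5,0,0,0],[0.4,0,0,0,0]],
])

```text
clock: 11.07
position: [480.6, 121.3, 13.4]
orientation: [-0.199, -3.13, 0.0]
ft_force: [-4.7, 1.8, 3.1]
finger_gap: 59.6
finger_force: 2.8
```

```bash
python3 -c "from h import *;st();carrier()"
```

```text
t 11.07 st xy [-22.5  26.6] z 13.4 tooly ang st 90.08 F st [-4.9  1.2] 3.1 gap 59.6 tilt [-0.005  0.    -1.   ] q6 -1.42
scene [32.6 25.8] [ 83.  124.6] ang 1.45 x -10.4..73.7 y -36.0..87.9
```

It is seated against the dowels: force 5 N, motion stalled. Next I go round to the right end.

>>> apply_moves([
  [[0.4,10,0,0,0],[0.4,15,0,0,0],[-0.06,0,0,-35,7],[-0.06,0,0,-35,7],[-0.06,0,0,0,7]],
])

```text
clock: 11.53
position: [462.5, 124.5, 87.9]
orientation: [0.772, 3.033, 0.005]
ft_force: [1.0, -0.2, 0.5]
finger_gap: 40.1
finger_force: 0.0
```

>>> apply_moves([
  [[-0.06,0,0,0,7],[-0.06,0,0,0,7],[-0.06,0,0,0,7],[-0.06,0,0,0,7],[-0.06,0,0,0,7]],
])

```text
clock: 11.95
position: [459.8, 124.2, 84.0]
orientation: [1.653, 2.667, 0.003]
ft_force: [0.2, -0.4, 0.0]
finger_gap: 40.1
finger_force: 0.0
```

>>> apply_moves([
  [[-0.06,0,0,0,7],[-0.06,0,0,0,7],[-0.06,0,0,0,7],[-0.06,0,0,0,7],[-0.06,0,0,0,6]],
])

```text
clock: 12.37
position: [459.8, 124.2, 83.9]
orientation: [2.361, 2.068, 0.005]
ft_force: [0.5, -0.2, -0.4]
finger_gap: 40.4
finger_force: 0.0
```

>>> apply_moves([
  [[-0.06,-32,20,0,0],[-0.06,-32,20,0,0],[-0.06,-25,25,0,0],[-0.06,0,6,0,0],[-0.06,0,0,0,0]],
])

```text
clock: 12.78
position: [521.5, 24.7, 84.1]
orientation: [2.357, 2.069, 0.007]
ft_force: [-0.2, 0.6, -0.5]
finger_gap: 40.2
finger_force: 0.0
```

```bash
python3 -c "from h import *;st();carrier()"
```

```text
t 12.78 st xy [ 30.4 -63.9] z 84.1 tooly ang st -0.09 F st [-0.3  0.6] -0.5 gap 40.2 tilt [ 0.007 -0.001 -1.   ] q6 -0.04
scene [31.2 25.8] [ 83.9 123.8] ang 0.18 x -10.8..73.3 y -35.9..87.7
```

>>> apply_moves([
  [[-0.06,0,-2,30,0],[-0.06,0,0,25,0],[-0.06,0,0,12,0],[-0.06,0,0,4,0],[-0.06,0,0,0,0]],
])

```text
clock: 13.25
position: [513.8, 28.5, 11.7]
orientation: [-2.354, -2.077, 0.003]
ft_force: [0.7, 0.0, -0.1]
finger_gap: 40.0
finger_force: 0.0
```

>>> apply_moves([
  [[-0.06,5,0,0,0],[-0.06,5,0,0,0],[-0.06,4,0,0,0],[-0.06,3,0,0,0],[-0.06,2,0,0,0]],
])

```text
clock: 13.67
position: [518.5, 46.5, 13.4]
orientation: [2.355, 2.077, 0.001]
ft_force: [0.3, -1.3, 0.7]
finger_gap: 40.2
finger_force: 0.8
```

>>> apply_moves([
  [[-0.06,1.5,0,0,0],[-0.06,1,0,0,0],[-0.06,1,0,0,0],[-0.06,0,0,0,0]],
])

```text
clock: 14.0
position: [518.6, 47.0, 13.3]
orientation: [2.354, 2.077, -0.003]
ft_force: [-2.9, -12.6, 3.3]
finger_gap: 40.0
finger_force: 6.5
```

```bash
python3 -c "from h import *;st();carrier()"
```

```text
t 14.00 st xy [ 24.7 -42.2] z 13.3 tooly ang st 0.20 F st [ -1.3 -12.8] 3.3 gap 40.0 tilt [ 0.    -0.003 -1.   ] q6 0.01
scene [31.4 27.8] [ 84.7 121.3] ang 0.19 x -11.0..73.9 y -32.7..88.5
```

It is home against the stop: 12.8 N and no motion. I do a last press in x against the dowels.

>>> apply_moves([
  [[-0.06,-10,0,0,0],[-0.06,-15,0,0,0],[0.4,0,0,-35,-7],[0.4,0,0,-35,-7],[0.4,0,0,0,-7]],
])

```text
clock: 14.47
position: [518.6, 24.0, 87.0]
orientation: [1.929, 2.47, 0.007]
ft_force: [1.6, -1.0, 0.4]
finger_gap: 59.8
finger_force: 0.0
```

>>> apply_moves([
  [[0.4,0,0,0,-7],[0.4,0,0,0,-7],[0.4,0,0,0,-7],[0.4,0,0,0,-7],[0.4,0,0,0,-7]],
])

```text
clock: 14.88
position: [515.1, 24.8, 82.7]
orientation: [-1.098, -2.943, -0.001]
ft_force: [0.7, -0.5, -0.9]
finger_gap: 59.4
finger_force: 0.0
```

>>> apply_moves([
  [[0.4,0,0,0,-7],[0.4,0,0,0,-7],[0.4,0,0,0,-7],[0.4,0,0,0,-7],[0.4,0,0,0,-6]],
])

```text
clock: 15.3
position: [515.1, 24.8, 82.6]
orientation: [-0.19, -3.136, -0.001]
ft_force: [-0.5, 1.1, -0.7]
finger_gap: 59.6
finger_force: 0.0
```

>>> apply_moves([
  [[0.4,25,25,0,0],[0.4,25,30,0,0],[0.4,20,30,0,0],[0.4,0,10,0,0],[0.4,0,0,0,0]],
])

```text
clock: 15.72
position: [456.9, 129.9, 82.7]
orientation: [-0.193, -3.136, -0.001]
ft_force: [1.1, 0.1, -0.3]
finger_gap: 60.0
finger_force: 0.0
```

```bash
python3 -c "from h import *;st();carrier(slice(0,2))"
```

```text
t 15.72 st xy [-47.1  32.1] z 82.7 tooly ang st 90.31 F st [1.1 0.2] -0.3 gap 60.0 tilt [-0.  0. -1.] q6 -1.41
top [ 30.8 -16.8] [87.5 37.8] ang 10.52 x -12.2..75.8 y -30.5..9.0
scene [31.4 27.8] [ 84.7 121.3] ang 0.19 x -11.0..73.9 y -32.8..88.5
```

>>> apply_moves([
  [[0.4,0,0,30,0.3],[0.4,0,0,25,0],[0.4,0,0,10,0],[0.4,0,0,4,0],[0.4,0,0,0,0]],
])

```text
clock: 16.23
position: [458.0, 126.9, 12.9]
orientation: [-0.209, -3.133, 0.0]
ft_force: [0.2, 0.2, 0.2]
finger_gap: 59.9
finger_force: 0.0
```

>>> apply_moves([
  [[0.4,-8,0,0,0],[0.4,-7,0,0,0],[0.4,-5,0,0,0],[0.4,-3,0,0,0],[0.4,-2,0,0,0]],
])

```text
clock: 16.65
position: [481.1, 124.6, 14.1]
orientation: [-0.206, -3.131, 0.0]
ft_force: [-4.9, 1.6, 2.8]
finger_gap: 60.0
finger_force: 2.8
```

>>> apply_moves([
  [[0.4,-1,0,0,0],[0.4,-1,0,0,0],[0.4,-1,0,0,0],[0.4,0,0,0,0]],
])

```text
clock: 16.98
position: [481.0, 124.5, 13.5]
orientation: [-0.206, -3.126, 0.001]
ft_force: [-6.4, 0.6, 2.7]
finger_gap: 60.4
finger_force: 3.4
```

```bash
python3 -c "from h import *;st();carrier()"
```

```text
t 16.98 st xy [-22.5  29.9] z 13.5 tooly ang st 89.83 F st [-6.4 -0.2] 2.7 gap 60.4 tilt [-0.009 -0.    -1.   ] q6 -1.41
scene [31.8 27.6] [ 83.9 121.4] ang 0.28 x -10.4..73.9 y -33.0..88.4
```

Seated on both faces. I retreat, shut the gripper and go high to outside the side flap.

>>> apply_moves([
  [[0.4,10,0,0,0],[0.4,15,0,0,0],[-1,0,0,-40,0],[-1,0,0,-40,0],[-1,0,0,-40,0]],
])

```text
clock: 17.45
position: [460.3, 127.4, 134.1]
orientation: [-0.207, -3.134, 0.0]
ft_force: [0.3, -0.2, 0.1]
finger_gap: 23.9
finger_force: 0.0
```

>>> apply_moves([
  [[-1,0,0,-40,0],[-1,-19,36,0,0],[-1,-19,36,0,0],[-1,-19,36,0,0],[-1,-20,36,0,0]],
])

```text
clock: 17.87
position: [557.4, 261.7, 175.0]
orientation: [0.207, 3.131, 0.002]
ft_force: [0.9, -0.8, 0.3]
finger_gap: -0.0
finger_force: 0.0
```

```bash
cat >> h.py <<'E'
def flaps():
    for n in("top","scene"):
        im,d=cams.camera(n);W=cloud(n,d);q=toS(W);z=W[...,2]
        m=(q[...,0]>-8)&(q[...,0]<68)&(q[...,1]>50)&(q[...,1]<185)&(z>49)&(z<128)
        a=np.arctan2(z[m]-44,112-q[m][:,1]);r=np.hypot(z[m]-44,112-q[m][:,1]);k=(r>30)&(r<85)
        print(n,"side",k.sum(),np.percentile(a[k],[20,50,80]).round(2) if k.any() else "")
        m=(q[...,1]>-40)&(q[...,1]<100)&(q[...,0]>0)&(q[...,0]<185)&(z>50)&(z<165)
        a=np.arctan2(z[m]-54,92-q[m][:,0]);r=np.hypot(z[m]-54,92-q[m][:,0]);k=(r>40)&(r<108)
        print(n,"back",k.sum(),np.percentile(a[k],[20,50,80]).round(2) if k.any() else "")
def tip(n="scene",rad=25):
    im,d=cams.camera(n);W=cloud(n,d);q=toS(W);s=telemetry.state();p=toS(s["position"])
    m=(np.hypot(*(q-p).transpose(2,0,1))<rad)&(abs(W[...,2]-s["position"][2])<50)
    P=np.c_[q[m],W[m][:,2]];print("tip",P[P[:,2].argsort()[:8]].round(0).tolist())
E
python3 -c "from h import *;st();flaps();tip()"
```

```text
t 17.87 st xy [ 35.7 175.8] z 175.0 tooly ang st 89.78 F st [ 1.  -0.7] 0.3 gap -0.0 tilt [ 0.004  0.001 -1.   ] q6 -1.18
top side 591 [1.91 1.93 1.96]
top back 1571 [1.92 1.94 1.95]
scene side 409 [1.87 1.9  1.94]
scene back 455 [1.95 1.98 2.  ]
tip [[50.0, 174.0, 182.0], [47.0, 184.0, 182.0], [51.0, 173.0, 183.0], [51.0, 180.0, 183.0], [50.0, 181.0, 183.0], [51.0, 177.0, 184.0], [50.0, 184.0, 184.0], [51.0, 183.0, 184.0]]
```

The side flap stands at about 1.92 rad and the back flap at about 1.95. The shut tips are again about 6 mm above TCP height. I lower outside the side flap and push it inward.

>>> apply_moves([
  [[-1,0,0,35,0],[-1,0,0,35,0],[-1,0,0,22,0],[-1,0,-5,0,0],[-1,0,-10,0,0]],
])

```text
clock: 18.43
position: [552.7, 244.5, 80.8]
orientation: [-0.206, -3.132, 0.001]
ft_force: [-0.1, 0.4, 0.2]
finger_gap: 0.2
finger_force: 0.8
```

>>> apply_moves([
  [[-1,0,-10,0,0],[-1,0,-10,0,0],[-1,0,-10,0,0],[-1,0,-10,0,0],[-1,0,-8,0,0]],
])

```text
clock: 18.85
position: [548.4, 196.2, 82.7]
orientation: [0.209, 3.132, 0.001]
ft_force: [0.5, 1.5, -0.5]
finger_gap: -0.0
finger_force: 0.6
```

```bash
python3 -c "from h import *;st();flaps();carrier()"
```

```text
t 18.85 st xy [ 35.2 109.6] z 82.7 tooly ang st 89.73 F st [0.3 1.6] -0.5 gap -0.0 tilt [ 0.002  0.    -1.   ] q6 -1.29
top side 2 [1.22 1.23 1.23]
top back 1499 [1.91 1.94 1.95]
scene side 463 [1.22 1.25 1.51]
scene back 916 [0.96 1.28 1.99]
scene [31.4 27.2] [ 84.7 120.5] ang 0.19 x -10.8..73.9 y -33.1..87.6
```

>>> apply_moves([
  [[-1,0,-10,0,0],[-1,0,-10,0,0],[-1,0,-8,3,0],[-1,0,-6,6,0],[-1,0,0,8,0]],
])

```text
clock: 19.42
position: [543.3, 162.4, 64.5]
orientation: [0.208, 3.134, -0.001]
ft_force: [-0.5, -0.1, 0.5]
finger_gap: 0.0
finger_force: 0.6
```

>>> apply_moves([
  [[-1,0,0,6,0],[-1,0,0,6,0],[-1,0,0,5,0],[-1,0,0,3,0],[-1,0,0,0,0]],
])

```text
clock: 19.83
position: [542.7, 164.1, 43.6]
orientation: [-0.206, -3.133, 0.0]
ft_force: [-0.2, 0.3, 0.2]
finger_gap: 0.0
finger_force: 0.0
```

```bash
python3 -c "from h import *;st();flaps();carrier()"
```

```text
t 19.83 st xy [33.7 77. ] z 43.6 tooly ang st 89.81 F st [-0.2  0.3] 0.2 gap 0.0 tilt [-0.002 -0.    -1.   ] q6 -1.34
top side 0 
top back 1117 [1.9  1.93 1.95]
scene side 533 [0.74 1.11 1.45]
scene back 1336 [0.74 1.04 1.97]
scene [30.6 -4.4] [84.1 59.5] ang 2.04 x -10.8..73.3 y -33.1..26.7
```

>>> apply_moves([
  [[-1,0,0,2,0],[-1,0,0,2,0],[-1,0,0,0,0]],
])

```text
clock: 20.23
position: [543.7, 164.2, 42.3]
orientation: [0.207, 3.134, 0.0]
ft_force: [-2.9, -0.6, 11.1]
finger_gap: -0.2
finger_force: 5.3
```

>>> apply_moves([
  [[-1,0,0,2,0],[-1,0,0,1,0],[-1,0,0,0,0]],
])

```text
clock: 20.48
position: [543.8, 164.2, 42.0]
orientation: [0.206, 3.132, 0.0]
ft_force: [-6.2, -1.0, 29.2]
finger_gap: 0.2
finger_force: 14.3
```

```bash
python3 - <<'E'
from h import *
st()
im,d=cams.camera("scene")
cv2.imwrite("pics/s4.png",cv2.resize(im[140:360,240:500],None,fx=2.7,fy=2.7,interpolation=cv2.INTER_CUBIC)[:,:,::-1])
E
```

```text
t 20.48 st xy [34.7 77.2] z 42.0 tooly ang st 89.82 F st [-6.  -1.8] 29.2 gap 0.2 tilt [ 0.002  0.    -1.   ] q6 -1.34
```

View pics/s4.png

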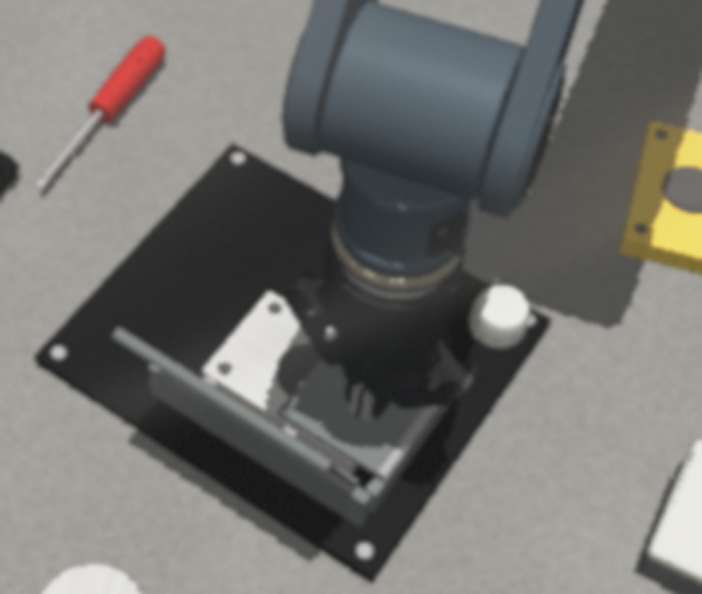

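The picture shows the side flap lying level under the fingers (crop (360,400)), with 29 N at its end of travel. Next I lift over to behind the back flap.

>>> apply_moves([
  [[-1,0,0,-40,0],[-1,0,0,-40,0],[-1,0,0,-40,0],[-1,0,0,-35,0],[-1,0,0,0,0]],
])

```text
clock: 20.95
position: [548.1, 164.7, 200.3]
orientation: [0.205, 3.119, 0.004]
ft_force: [0.7, -0.5, 0.1]
finger_gap: -0.0
finger_force: 0.0
```

>>> apply_moves([
  [[-1,-36,-12,0,0],[-1,-36,-12,0,0],[-1,-36,-12,0,0],[-1,-36,-11,0,0],[-1,0,0,0,0]],
])

```text
clock: 21.37
position: [686.7, 94.3, 192.2]
orientation: [0.212, 3.126, -0.002]
ft_force: [0.5, 0.4, -0.2]
finger_gap: 0.0
finger_force: 0.0
```

```bash
python3 -c "from h import *;st();flaps();carrier()"
```

```text
t 21.37 st xy [185.4  26.2] z 192.2 tooly ang st 89.58 F st [0.5 0.5] -0.2 gap 0.0 tilt [ 0.008 -0.002 -1.   ] q6 -1.46
top side 0 
top back 375 [1.92 1.94 1.96]
scene side 9 [0.1  0.1  0.14]
scene back 188 [1.96 1.98 2.  ]
scene [15.2 -2.2] [55.9 47.8] ang 89.44 x -8.8..39.0 y -30.2..25.9
```

>>> apply_moves([
  [[-1,0,0,30,0],[-1,0,0,30,0],[-1,0,0,20,0],[-1,12,0,0,0],[-1,12,0,0,0]],
])

```text
clock: 21.93
position: [652.7, 102.6, 110.1]
orientation: [-0.205, -3.129, 0.0]
ft_force: [1.0, 0.7, -0.4]
finger_gap: 0.0
finger_force: 0.0
```

>>> apply_moves([
  [[-1,12,0,0,0],[-1,12,0,0,0],[-1,12,0,0,0],[-1,12,0,0,0],[-1,12,0,0,0]],
])

```text
clock: 22.35
position: [594.9, 110.5, 113.1]
orientation: [0.205, 3.134, 0.0]
ft_force: [0.4, -0.7, -0.4]
finger_gap: 0.1
finger_force: 0.5
```

>>> apply_moves([
  [[-1,10,0,0,0],[-1,10,0,0,0],[-1,0,0,0,0]],
])

```text
clock: 22.6
position: [573.3, 113.0, 112.5]
orientation: [-0.205, -3.131, 0.0]
ft_force: [-0.1, -0.5, -0.1]
finger_gap: 0.1
finger_force: 0.0
```

```bash
python3 -c "from h import *;st();flaps()"
```

```text
t 22.60 st xy [70.5 30.3] z 112.5 tooly ang st 89.86 F st [-0.  -0.5] -0.1 gap 0.1 tilt [-0.004  0.    -1.   ] q6 -1.44
top side 0 
top back 151 [1.09 1.1  1.11]
scene side 318 [1.02 1.2  1.35]
scene back 1708 [1.09 1.11 1.13]
```

Back flap at 1.1 rad. I continue inward and down.

>>> apply_moves([
  [[-1,10,0,0,0],[-1,10,0,2,0],[-1,8,0,5,0],[-1,6,0,8,0],[-1,0,0,10,0]],
])

```text
clock: 23.12
position: [541.4, 116.8, 87.4]
orientation: [-0.206, -3.133, 0.0]
ft_force: [-0.0, 0.3, 1.7]
finger_gap: -0.3
finger_force: 0.2
```

>>> apply_moves([
  [[-1,0,0,9,0],[-1,0,0,8,0],[-1,0,0,7,0],[-1,0,0,6,0],[-1,0,0,0,0]],
])

```text
clock: 23.53
position: [542.4, 116.4, 56.0]
orientation: [-0.207, -3.132, 0.0]
ft_force: [-0.3, -0.4, -0.9]
finger_gap: 0.3
finger_force: 0.0
```

>>> apply_moves([
  [[-1,0,0,3,0],[-1,0,0,2,0],[-1,0,0,0,0]],
])

```text
clock: 23.78
position: [543.4, 116.5, 52.6]
orientation: [0.207, 3.134, 0.0]
ft_force: [0.2, 0.1, 0.3]
finger_gap: 0.1
finger_force: 0.0
```

```bash
python3 -c "from h import *;st();flaps()"
```

```text
t 23.78 st xy [40.4 29.9] z 52.6 tooly ang st 89.79 F st [0.2 0.1] 0.3 gap 0.1 tilt [ 0.001 -0.    -1.   ] q6 -1.43
top side 0 
top back 342 [0.01 0.04 0.09]
scene side 642 [0.22 0.28 0.35]
scene back 2215 [0.03 0.09 1.1 ]
```

>>> apply_moves([
  [[-1,0,0,2,0],[-1,0,0,1,0],[-1,0,0,0,0]],
])

```text
clock: 24.13
position: [543.5, 116.6, 52.2]
orientation: [0.206, 3.133, -0.0]
ft_force: [-4.3, -0.1, 16.4]
finger_gap: 0.0
finger_force: 8.2
```

>>> apply_moves([
  [[-1,0,0,1,0],[-1,0,0,1,0],[-1,0,0,0,0]],
])

```text
clock: 24.38
position: [543.6, 116.6, 52.0]
orientation: [0.206, 3.132, -0.0]
ft_force: [-6.8, -1.5, 28.8]
finger_gap: -0.3
finger_force: 14.6
```

At its end of travel, with 29 N. I lift clear to the near side and check.

>>> apply_moves([
  [[-1,0,0,-30,0],[-1,0,0,-40,0],[-1,0,0,-40,0],[-1,0,0,-40,0],[-1,0,0,0,0]],
])

```text
clock: 24.8
position: [548.3, 116.8, 205.8]
orientation: [0.205, 3.118, 0.002]
ft_force: [0.2, -0.1, -0.1]
finger_gap: -0.0
finger_force: 0.0
```

>>> apply_moves([
  [[-1,15,-36,0,0],[-1,15,-36,0,0],[-1,15,-36,0,0],[-1,15,-36,0,0],[-1,15,-36,0,0]],
])

```text
clock: 25.22
position: [444.0, -53.1, 197.7]
orientation: [0.205, 3.134, -0.001]
ft_force: [0.5, -1.6, 0.3]
finger_gap: -0.0
finger_force: 0.0
```

>>> apply_moves([
  [[-1,10,-36,0,0],[-1,10,-36,0,0],[-1,0,0,0,0],[-1,0,0,0,0]],
])

```text
clock: 25.55
position: [415.3, -122.5, 197.7]
orientation: [0.215, 3.134, -0.0]
ft_force: [0.4, 0.2, -0.1]
finger_gap: -0.1
finger_force: 0.0
```

```bash
python3 - <<'E'
from h import *
st();flaps();carrier(slice(0,2))
a,_=cams.camera("scene");b,_=cams.camera("top")
f=lambda i:cv2.resize(i,(400,400),interpolation=cv2.INTER_CUBIC)
cv2.imwrite("pics/end.png",np.hstack([f(a[150:380,230:460]),f(b[120:340,200:420])])[:,:,::-1])
E
```

```text
t 25.55 st xy [ -56.1 -223.5] z 197.7 tooly ang st 89.50 F st [0.4 0.2] -0.1 gap -0.1 tilt [ 0.001 -0.    -1.   ] q6 -1.98
top side 606 [0.22 0.28 0.36]
top back 1664 [0.01 0.04 0.07]
scene side 744 [0.22 0.27 0.34]
scene back 1959 [0.01 0.03 0.05]Traceback (most recent call last):
  File "<stdin>", line 2, in <module>
  File "h.py", line 27, in carrier
    k,l,a,c=cv2.connectedComponentsWithStats(m);i=1+a[1:,4].argmax()
                                                    ~~~~~~~~~~~~~~^^
ValueError: attempt to get argmax of an empty sequence
```

```bash
python3 - <<'E'
from h import *
a,_=cams.camera("scene");b,_=cams.camera("top")
f=lambda i:cv2.resize(i,(400,400),interpolation=cv2.INTER_CUBIC)
cv2.imwrite("pics/end.png",np.hstack([f(a[150:380,230:460]),f(b[120:340,200:420])])[:,:,::-1])
E
```

```text
(no output)
```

View pics/end.png

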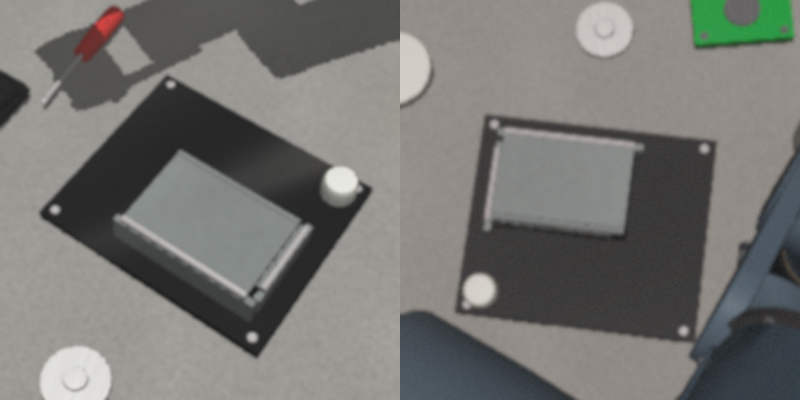

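The cover is fully closed over the carrier (left view around (215,225), right view around (565,180)). The cap and the other bystanders in view are where they were.

```bash
python3 -c "from plant import ctrl;print(ctrl.close_job())"
```

```text
the job is handed in; nothing more can be done
None
```

The job is handed in at about 26 s: the carrier was pressed home against the dowels and the stop before covering, then the side flap and the back flap were folded fully down in that order. The closed cover hides the carrier, so its final position was not re-seen; the bystanders in view look undisturbed.

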